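# Clear a crowded reel hook to get the rear solder reel

### The arm

A 7-joint arm with a two-finger parallel gripper is mounted at the origin on the work surface. World frame = base frame: x ahead of the robot, y to its left, z up, the work surface at z = 0. Lengths are in mm, angles in rad, forces in N, time in s.
With the tool pointing down it reaches from about 400 to 875 mm from the base axis. Payload 4.4 kg.
Tool frame: the origin (TCP) lies midway between the tips of the shut fingers; the grasp point (between the pads) lies 19 mm behind it (ctrl.pinch_z is the distance from the TCP to the grasp point, in mm); z points along the fingers, y is the line along which they close (so a half turn about z gives the same grasp; the last joint's range is limited). The gripper opens to 85 mm and grips with 20 to 120 N. Pads are 22 mm wide; open, the fingers measure 114 mm over their backs; the gripper's body (76 mm by 85 mm) begins 54 mm behind the grasp point. The pads swing forward as they close: fully open they stand 13 mm farther back than shut.
Start: joints at [1.202, 0.628, 0.038, 1.517, -0.027, 0.996, -0.02], TCP at [193.854, -620.434, 231.313] pointing down, gripper open.
Joint ranges: [-3.06, 3.06], [-0.37, 2.12], [-1.25, 1.32], [0.18, 2.47], [-1.1, 4.24], [0.23, 1.98], [-2.94, 2.94]. Speed limits (rad/s): [2.57, 2.57, 3.14, 3.14, 3.14, 3.14, 3.14].

### API

Orientations are given as [roll, pitch, yaw] about the fixed x, y, z axes, in that order (R = Rz(yaw) Ry(pitch) Rx(roll)).
In Python, from cell import read_state, cams, order, ctrl gives the robot as it stands.
- The arm moves only by the tool move_arm, never from a script. Its argument "targets" is text: rows parted by semicolons, each of 7 numbers parted by spaces: the gripper's target within -1 to 1 (fully open at 1, half-way at 0, shut at -1), then the shift along the tool's x, y, z in cm, then the turn, a rotation vector about the tool's x, y, z in degrees. A call has 1 to 5 rows; each row shifts and turns the commanded pose from where the row before left it, along the tool's axes as they then stand; what a row does not reach is not made up. A row lasts 1/12 s, in which the tool goes at most 41.7 mm and 7.16 degrees, less where a joint would pass 70% of its speed; a pose out of reach is approached as far as the arm can. A call with a gripper value outside its range is refused whole. The fingers move at their own pace and stop on an object; the grip force is fixed at half the most. Time passes only in rows, so rows that do not move let the fingers close. It gives the time, the measured TCP pose, the force, the opening and the grip force at its end, in the units of the state.
- read_state(): the state, without advancing time (a new reading comes with each control period).
- cams.get_image(name): name is "scene" or "top"; returns a dict with "color" (384x512x3 uint8, red, green, blue), "fovy" (degrees; the focal length in pixels is half the picture's height over the tangent of half this angle, whatever the lens; pixels are square), "cx", "cy" (the principal point, pixels), "k1" (the pictures are not rectified: a ray, as slopes to the right and down, at radius r is drawn at 1 + k1 r^2 times it, then the intrinsics apply), "rvec" (rotation vector, rad) and "tvec" (3), from world to camera coordinates, as OpenCV has them. Camera axes: x right, y down, z forward; pixel columns grow to the right and rows downward; lengths in mm; the calibration is good to about 2 mm. A picture is of the moment at which its call begins. There is no depth.
- order.finish_job(): hands the job in; it is judged then, once.
The state is a dict: "clock": time; "qpos": joint angles; "qd": joint speeds; "tau": joint torques, N m; "eef_pos": TCP position; "tool_rot": TCP orientation; "force": force on the tool from outside, world axes, zero at the start; "torque": the same for the moment, N m; "width": finger opening in mm; "gripper_force": force on a finger pad.
Only numpy, scipy, OpenCV 4.12 (cv2) and the standard library are available. Lean on these libraries where they do the work, as an engineer would, in place of code of your own. Each camera call takes 0.05 s, during which the arm holds its last target. There are 200 camera calls.

### The job

I need the small solder reel at the back of the crowded hook. Hang the two bigger reels in front of it on the spare hook, each slid fully back along its arm and pressed firmly home (about 10 newtons), then stand the small reel in the wooden cradle, gently. The spare hook's arm has been knocked sideways by an unknown amount, so find it by feel or by eye; do not force or bend either hook, drop a reel or disturb the other things on the bench.

Things in the scene. Friction and masses are not known exactly. Their poses are not given: they have to be found in the camera images.
- full_hook_root (a point): Crowded hook: where its post's axis meets its arm's axis, 190 mm above the bench. Arm: 8 mm steel bar along this frame's -x (to the robot), level to 116 mm out, then slanting up to a round 8 mm thick tip centred 128 mm out, 6 mm higher. A 34 mm stop collar's front face is 20 mm out. Post head: 24 mm wide, ends 14 mm above here. Grey base 120 x 120 x 12 mm. z is up.
- spare_hook_root (a point): The same point of the empty spare hook, same make and sizes. Its arm is level and starts here too, but was knocked round about the vertical here: it points along this frame's -x turned by an unknown angle up to 0.42 rad either way, so the tip is up to 52 mm to either side. It gives only from about 43 N at the tip. Its stop collar is clamped firmly with its front face at an unknown 20 to 35 mm out.
- front_reel_mid (a point): Centre of the front reel on the crowded hook: grey flanges, steel winding, 56 mm diameter, 28 mm wide along its own x (bore axis, along the arm), 19 mm through bore, 0.13 to 0.19 kg. It hangs by the top of its bore, centre 5.5 mm below the arm's axis. The rim is solid: pinch it across the diameter from above, a finger on each side of the arm.
- middle_reel_mid (a point): Centre of the middle reel: same as the front reel, hanging just behind it, 0 to 5 mm from its neighbours.
- rear_reel_mid (a point): Centre of the rear reel, next to the crowded hook's collar: same kind, same 28 mm width and 19 mm bore, also hanging 5.5 mm below the arm's axis, but only 50 mm in diameter; 0.1 to 0.16 kg.
- cradle_seat (a point): Where the small reel's centre lies when it stands in the cradle, 38 mm above the bench. Fixed wooden cradle, base 74 x 90 x 8 mm: the rim rests on two 8 mm rods along this frame's x, 30 mm apart, axes 13 mm up, between two cheeks 40 mm apart inside (across x), 44 mm long in y, 38 mm high; y ends open. The reel's bore axis lies along this x, either way round.
- pot: White ceramic pot, 68 mm across, 85 mm tall, origin at the centre of its underside. Leave it alone.
- carton: Small open cardboard box, 90 x 70 x 45 mm, origin at the centre of its underside. Leave it alone.
- driver: Black-handled screwdriver lying on the bench. Leave it alone.
Mind the look-alikes: they are no part of the job. What is shaped like the part that bears front_reel_mid but green or red is not meant.

How it is judged:
By the outcome, as a careful person would: the job done as asked, in the order asked, and still so for the second after the job is handed in, with the robot touching nothing.
It also fails if it takes over 72 s, if anything falls off the work surface, if the arm or the gripper's body presses on something with over 40 N, if the wrist force passes 120 N, or if a joint passes its speed limit or range.

## Working session

There is one attempt and no reset: what is moved stays moved. The work goes in short steps, Python scripts to look and compute and a tool call to move; the robot and the scene stay as the last step left them, time stands still between calls to the robot, and variables do not carry over. Pictures are saved under pics/ and viewed, at most 10 in all, crops included, and the job is handed in when it is done.

Besides the shell and the picture viewer there is one more tool, called after "Emit:" as name(argument=value, ...) on one line, values as JSON. move_arm: Moves the arm, as the interface text tells. Its arguments: {"type":"object","properties":{"targets":{"type":"string"}},"required":["targets"]}

```bash
mkdir -p pics; ls
cat > h.py <<'E'
import numpy as np, cv2
from scipy.spatial.transform import Rotation as R
from cell import read_state, cams, order, ctrl
def grab(n):
    c=cams.get_image(n); im=c["color"]; f=im.shape[0]/2/np.tan(np.radians(c["fovy"])/2)
    c["f"]=f; c["Rm"]=cv2.Rodrigues(np.array(c["rvec"],float))[0]; c["t"]=np.array(c["tvec"],float).ravel(); return c
def ray(c,u,v):
    x=(u-c["cx"])/c["f"]; y=(v-c["cy"])/c["f"]; a,b=x,y
    for _ in range(30):
        k=1+c["k1"]*(a*a+b*b); a,b=x/k,y/k
    d=c["Rm"].T@np.array([a,b,1]); return -c["Rm"].T@c["t"], d/np.linalg.norm(d)
def onz(c,u,v,z):
    o,d=ray(c,u,v); return o+d*(z-o[2])/d[2]
def tri(c1,p1,c2,p2):
    o1,d1=ray(c1,*p1); o2,d2=ray(c2,*p2)
    s=np.linalg.lstsq(np.c_[d1,-d2],o2-o1,rcond=None)[0]
    a,b=o1+d1*s[0],o2+d2*s[1]; return (a+b)/2, np.linalg.norm(a-b)
def proj(c,P):
    p=c["Rm"]@np.array(P,float)+c["t"]; a,b=p[:2]/p[2]; k=1+c["k1"]*(a*a+b*b)
    return np.array([a*k*c["f"]+c["cx"],b*k*c["f"]+c["cy"]])
def save(c,name,crop=None,s=1):
    im=c["color"]
    if crop: x0,y0,x1,y1=crop; im=im[y0:y1,x0:x1]
    im=cv2.resize(im,None,fx=s,fy=s,interpolation=cv2.INTER_CUBIC)
    cv2.imwrite("pics/"+name,im[...,::-1])
E
python3 - <<'E'
from h import *
import pickle
for n in("scene","top"):
    c=grab(n); save(c,n+"0.png",None,1.5); pickle.dump(c,open(n+"0.pkl","wb")); print(n,c["fovy"],c["k1"],c["cx"],c["cy"],(-c["Rm"].T@c["t"]).round(),c["Rm"].round(2).tolist())
s=read_state(); print(s); print(ctrl.pinch_z)
E
```

```text
pics
scene 49.80369996520125 0.03755452567953701 252.47109196186847 194.88987601868232 [1092.  -86.  894.] [[0.18, 0.98, -0.0], [0.82, -0.15, -0.56], [-0.55, 0.1, -0.83]]
top 53.754777331690626 -0.039547516083683586 259.14904178151073 190.4868604837666 [ 400.    7. 1233.] [[0.02, -1.0, 0.01], [-0.98, -0.03, -0.18], [0.18, -0.01, -0.98]]
{'clock': 0.1, 'qpos': array([ 1.2022073 ,  0.62923931,  0.03843887,  1.51825789, -0.02700219,
        0.99632943, -0.02001797]), 'qd': array([ 0.00080918, -0.00199346,  0.00016532, -0.00319044,  0.00101553,
       -0.00062382, -0.0028822 ]), 'tau': array([ 3.83805906e-03, -5.64533472e+01,  1.23053268e+00, -1.93972671e+01,
        1.12942103e-02,  5.47875243e-03, -1.72653273e-05]), 'eef_pos': array([ 193.68444847, -619.88217321,  230.49347196]), 'tool_rot': array([-3.13987637e+00,  1.13158046e-05,  3.02774870e-01]), 'force': array([-0.63370139,  0.20488938, -0.61841979]), 'torque': array([0.00892855, 0.0122933 , 0.03757033]), 'gripper_force': 0.0, 'width': 85.75669265224545}
18.700000000000003
```

```bash
sleep 1
```

```text
(no output)
```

View pics/scene0.png

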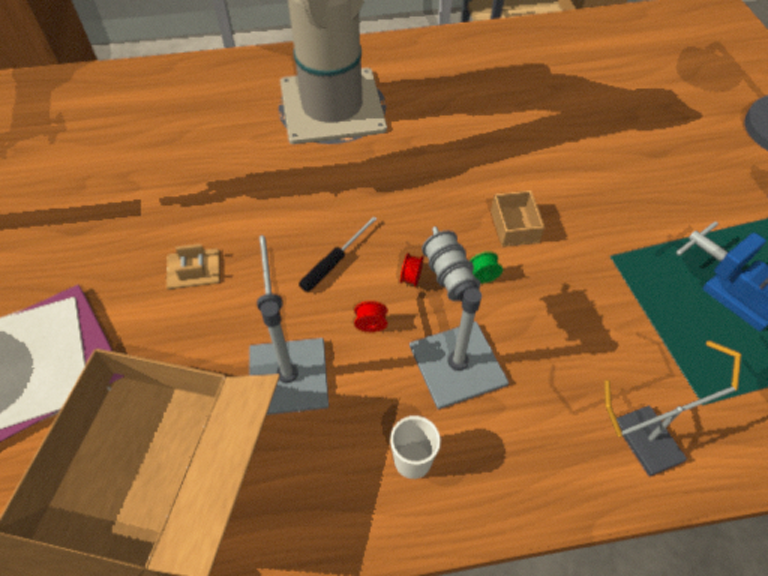

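View pics/top0.png

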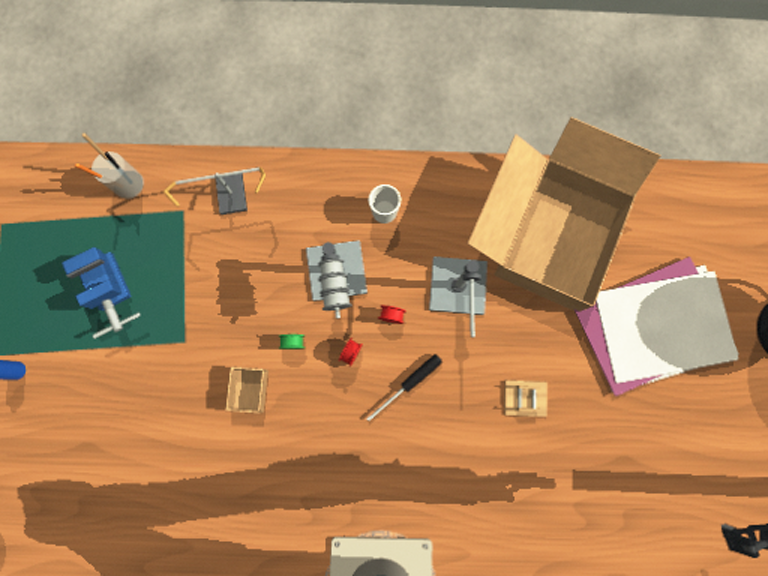

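Run:
```python
from h import *
import pickle
t=pickle.load(open("top0.pkl","rb"));s=pickle.load(open("scene0.pkl","rb"))
save(t,"tc.png",(195,150,375,285),4.4); save(s,"sc.png",(105,140,345,275),3.3)
```

```text
(no output)
```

View pics/tc.png

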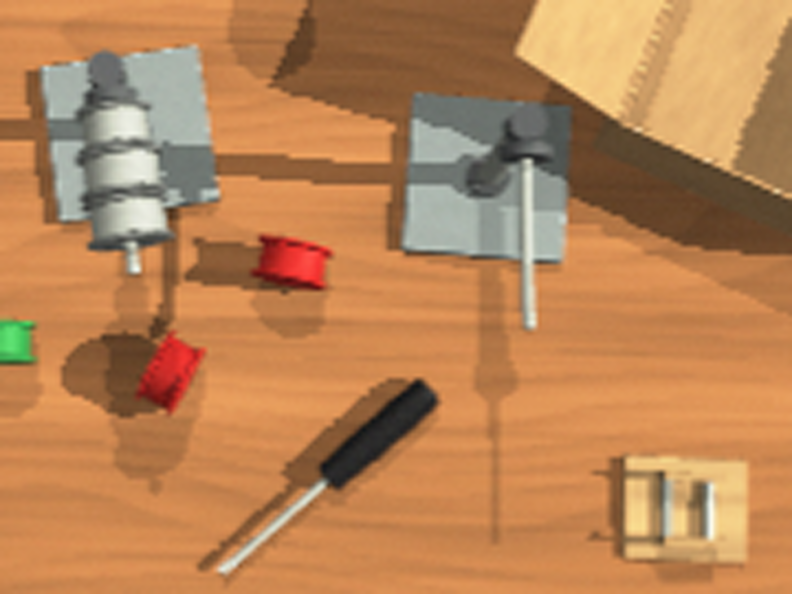

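View pics/sc.png

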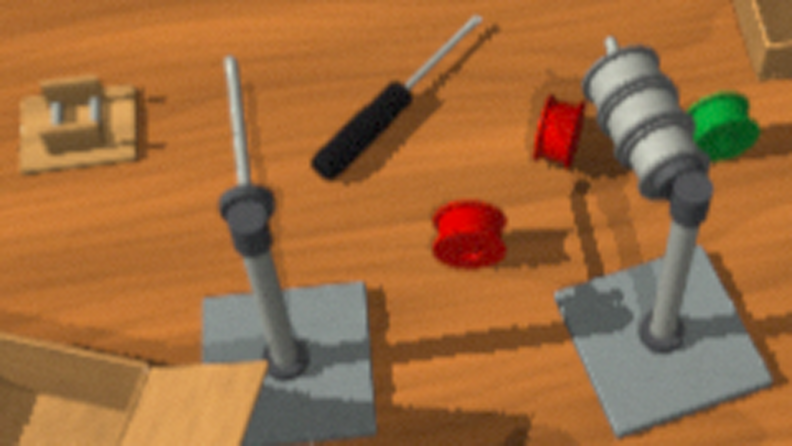

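Run:
```python
from h import *
import pickle
t=pickle.load(open("top0.pkl","rb"));s=pickle.load(open("scene0.pkl","rb"))
T=lambda u,v:(195+(u+.5)/4.4-.5,150+(v+.5)/4.4-.5); S=lambda u,v:(105+(u+.5)/3.3-.5,140+(v+.5)/3.3-.5)
o=lambda p,z:onz(t,*T(*p),z).round(1)
q=lambda p,z:onz(s,*S(*p),z).round(1)
for n,a,b,z in(("fhead",(107,66),(693,186),204),("ftip",(134,269),(611,42),196),("shead",(528,121),(248,212),204),("stip",(530,325),(229,61),196)):
    P,e=tri(t,T(*a),s,S(*b)); print(n,o(a,z),q(b,z),P.round(1),round(e,1))
fb=[(42,68),(197,45),(218,200),(60,221)]; sb=[(415,94),(571,106),(565,262),(404,250)]
for n,l in(("fbase",fb),("sbase",sb)):
    p=np.array([o(x,12) for x in l]); print(n,p[:,:2].tolist(),p.mean(0).round(1),[np.degrees(np.arctan2(*(p[i]-p[j])[[1,0]])).round(1) for i,j in((0,3),(1,2))],np.linalg.norm(p-np.roll(p,1,0),axis=1).round())
print("cr",[o(x,8)[:2].tolist() for x in[(625,458),(748,462),(746,563),(625,560)]],np.mean([o(x,8) for x in[(625,458),(748,462),(746,563),(625,560)]],0), "rods",o((666,507),15),o((708,509),15))
print("sarm",[o(x,192) for x in[(527,165),(528,220),(530,300)]])
for l in((113,100),(120,147),(125,195),(130,243)): print("fl",o(l,212))
print("collar top front",o((527,158),190))
# arm pixels of spare by mask
im=t["color"].astype(int)
for v in range(188,225,3):
    row=im[v,305:325].sum(1); print(v,row.tolist()) if v in(194,209) else 0
```

```text
fhead [661.5 113.3 204. ] [659.1 116.  204. ] [661.  114.  207.1] 2.2
ftip [533.2  91.5 196. ] [533.4  94.5 196. ] [533.4  92.9 196.2] 3.1
shead [ 633.  -154.6  204. ] [ 630.2 -151.7  204. ] [ 632.3 -152.7  207.4] 2.7
stip [ 504.4 -156.9  196. ] [ 505.1 -155.4  196. ] [ 504.5 -156.2  195.5] 1.6
fbase [[707.4, 181.9], [728.5, 65.8], [610.0, 46.1], [591.1, 162.6]] [659.2 114.1  12. ] [np.float64(9.4), np.float64(9.4)] [118. 118. 120. 118.]
sbase [[695.0, -99.6], [689.0, -217.4], [570.3, -212.2], [576.2, -92.6]] [ 632.6 -155.5   12. ] [np.float64(-3.4), np.float64(-2.5)] [119. 118. 119. 120.]
cr [[427.9, -256.1], [426.9, -346.5], [354.6, -343.4], [355.0, -255.4]] [ 391.1  -300.35    8.  ] rods [ 393.4 -284.    15. ] [ 392.6 -314.5   15. ]
sarm [array([ 607. , -155.8,  192. ]), array([ 571.5, -156.4,  192. ]), array([ 520.5, -157.6,  192. ])]
fl [637.6 107.7 212. ]
fl [607.6 102.  212. ]
fl [577.2  97.6 212. ]
fl [547.2  93.3 212. ]
collar top front [ 611.9 -156.1  190. ]
194 [218, 226, 299, 370, 445, 442, 445, 405, 401, 601, 655, 470, 444, 445, 449, 448, 449, 439, 392, 280]
209 [371, 369, 372, 373, 369, 351, 314, 303, 336, 567, 645, 362, 224, 240, 259, 296, 332, 415, 472, 450]
```

Emit:
move_arm(targets="1 0 0 -1.5 0 0 4; 1 0 0 -1.5 0 0 4; 1 2.4 -3.24 0 0 0 0; 1 2.4 -3.24 0 0 0 0; 1 2.4 -3.24 0 0 0 0")

```text
clock: 0.52
eef_pos: [249.2, -511.5, 260.9]
tool_rot: [-3.141, -0.0, 0.162]
force: [1.0, -0.4, 0.3]
width: 85.2
gripper_force: 0.0
```

Emit:
move_arm(targets="1 2.4 -3.24 0 0 0 0; 1 2.4 -3.24 0 0 0 0; 1 2.4 -3.24 0 0 0 0; 1 2.4 -3.24 0 0 0 0; 1 2.4 -3.24 0 0 0 0")

```text
clock: 0.93
eef_pos: [341.5, -331.5, 261.2]
tool_rot: [-3.141, 0.0, 0.163]
force: [1.1, 0.5, 0.4]
width: 85.5
gripper_force: 0.0
```

Emit:
move_arm(targets="1 2.4 -3.24 0 0 0 0; 1 2.4 -3.24 0 0 0 0; 1 2.4 -3.24 0 0 0 0; 1 2.4 -3.24 0 0 0 0; 1 2.4 -3.24 0 0 0 0")

```text
clock: 1.35
eef_pos: [433.6, -152.2, 261.3]
tool_rot: [3.142, 0.0, 0.163]
force: [1.0, -0.6, 0.7]
width: 85.4
gripper_force: 0.0
```

```bash
cat > g.py <<'E'
from h import *
import sys
# usage: g.py x y z yaw -> remaining tool-frame shift in cm and turn in deg
x,y,z,yaw=map(float,sys.argv[1:5]); s=read_state(); Rt=R.from_euler('xyz',s['tool_rot'])
print(s['clock'],s['eef_pos'].round(1),s['tool_rot'].round(3),'w',round(s['width'],1),'F',np.round(s['force'],1),'g',round(s['gripper_force'],1))
G=R.from_euler('xyz',[np.pi,0,yaw]); dv=np.array([x,y,z])-s['eef_pos']
print('shift(cm) now-axes',(Rt.inv().apply(dv)/10).round(2),' after turn',(G.inv().apply(dv)/10).round(2),'turn deg',np.degrees((Rt.inv()*G).as_rotvec()).round(2))
E
python3 g.py 562 98 260 .164
python3 - <<'E'
from h import *
import pickle
t=pickle.load(open("top0.pkl","rb"));s=pickle.load(open("scene0.pkl","rb"))
print("flap",[ (p.round(),round(e)) for p,e in[tri(t,(470/1.5,243/1.5),s,(277/1.5,375/1.5))]])
E
```

```text
1.35 [ 433.6 -152.2  261.3] [3.142 0.    0.163] w 85.4 F [ 1.  -0.6  0.7] g 0.0
shift(cm) now-axes [ 16.73 -22.61   0.12]  after turn [ 16.76 -22.59   0.13] turn deg [ 0.    0.01 -0.05]
flap [(array([ 696., -160.,  133.]), 5)]
```

Emit:
move_arm(targets="1 2.4 -3.24 0 0 0 0; 1 2.4 -3.24 0 0 0 0; 1 2.4 -3.24 0 0 0 0; 1 2.4 -3.24 0 0 0 0; 1 2.4 -3.24 0 0 0 0")

```text
clock: 1.77
eef_pos: [525.7, 27.1, 261.1]
tool_rot: [3.142, 0.0, 0.163]
force: [1.1, -0.6, -0.2]
width: 85.5
gripper_force: 0.0
```

Emit:
move_arm(targets="1 2.4 -3.24 0 0 0 0; 1 2.4 -3.24 0 0 0 0; 1 0 0 0 0 0 0; 1 0 0 0 0 0 0")

```text
clock: 2.1
eef_pos: [562.2, 100.0, 260.5]
tool_rot: [-3.141, 0.001, 0.168]
force: [-0.4, -0.8, -0.7]
width: 85.4
gripper_force: 0.0
```

```bash
python3 g.py 562 98 260 .164
python3 - <<'E'
from h import *
t=grab("top");s=grab("scene")
for z,dy in((230,57),(230,-57)): pass
e=read_state()['eef_pos']
print(proj(t,e),proj(s,e),proj(s,[562,98,184.5]))
a=cv2.resize(t["color"][160:260,180:280],None,fx=3.9,fy=3.9,interpolation=cv2.INTER_CUBIC)
b=cv2.resize(s["color"][120:220,250:350],None,fx=3.9,fy=3.9,interpolation=cv2.INTER_CUBIC)
cv2.imwrite("pics/n1.png",np.hstack([a,b])[...,::-1])
E
```

```text
2.1 [562.2 100.  260.5] [-3.141e+00  1.000e-03  1.680e-01] w 85.4 F [-0.4 -0.8 -0.7] g 0.0
shift(cm) now-axes [-0.05  0.19  0.05]  after turn [-0.05  0.19  0.05] turn deg [-0.06  0.05  0.25]
[221.94307912 196.62756462] [295.9330357  142.23513188] [293.9314981  165.59120059]
```

View pics/n1.png

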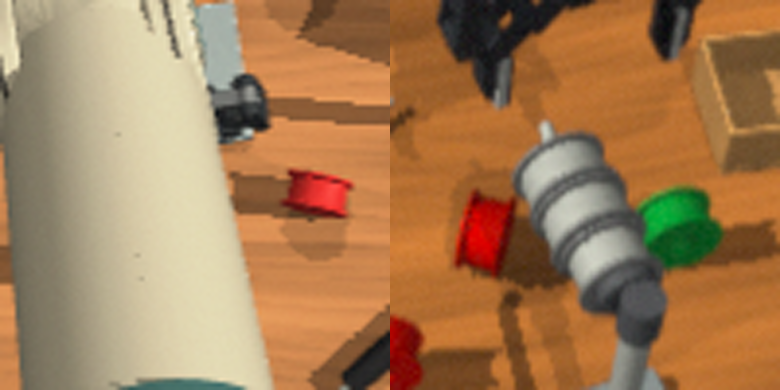

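Emit:
move_arm(targets="1 0 0.19 2.5 0 0 0; 1 0 0 2.5 0 0 0; 1 0 0 2.0 0 0 0; 1 0 0 1.5 0 0 0; 1 0 0 1.0 0 0 0")

```text
clock: 2.62
eef_pos: [561.2, 92.4, 164.8]
tool_rot: [3.14, 0.003, 0.16]
force: [0.5, -0.5, 0.4]
width: 85.1
gripper_force: 0.0
```

Emit:
move_arm(targets="1 0 0 0.3 0 0 0; 1 0 0 0 0 0 0; 1 0 0 0 0 0 0")

```text
clock: 2.87
eef_pos: [563.1, 94.5, 164.1]
tool_rot: [3.141, -0.001, 0.162]
force: [-0.1, 0.7, 0.0]
width: 85.4
gripper_force: 0.0
```

```bash
python3 g.py 562.3 98 162 .164
python3 - <<'E'
from h import *
s=grab("scene")
save(s,"n2.png",(250,110,350,200),6)
E
```

```text
2.8667 [563.1  94.5 164.1] [ 3.141e+00 -1.000e-03  1.620e-01] w 85.4 F [-0.1  0.7  0. ] g 0.0
shift(cm) now-axes [-0.02 -0.36  0.21]  after turn [-0.02 -0.36  0.21] turn deg [ 0.01 -0.07 -0.1 ]
```

View pics/n2.png

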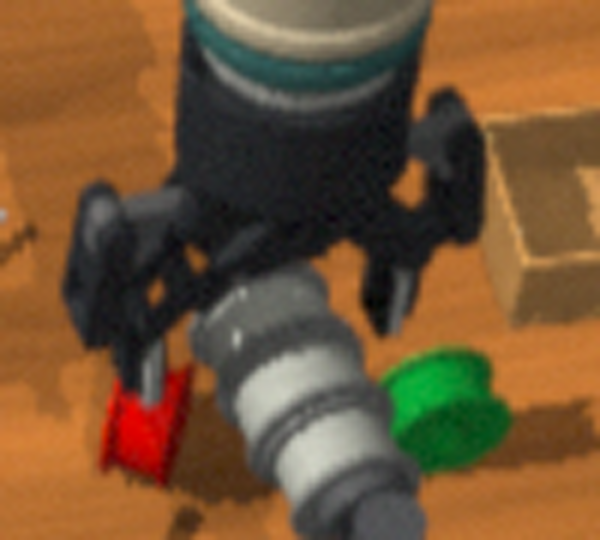

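Emit:
move_arm(targets="1 0 -0.18 0.2 0 0 0; 1 0 0 0 0 0 0; 1 0 0 0 0 0 0; 1 0 0 0 0 0 0; 1 0 0 0 0 0 0")

```text
clock: 3.33
eef_pos: [562.4, 96.9, 161.5]
tool_rot: [3.142, -0.0, 0.163]
force: [-0.3, 0.2, 0.3]
width: 85.6
gripper_force: 0.0
```

```bash
python3 g.py 562.3 98 162 .164
```

```text
3.3333 [562.4  96.9 161.5] [ 3.142 -0.     0.163] w 85.6 F [-0.3  0.2  0.3] g 0.0
shift(cm) now-axes [ 0.01 -0.11 -0.05]  after turn [ 0.01 -0.11 -0.05] turn deg [ 0.   -0.02 -0.04]
```

Emit:
move_arm(targets="-1 0 -0.1 0 0 0 0; -1 0 0 0 0 0 0; -1 0 0 0 0 0 0; -1 0 0 0 0 0 0; -1 0 0 0 0 0 0")

```text
clock: 3.75
eef_pos: [562.3, 98.0, 161.6]
tool_rot: [-3.141, -0.001, 0.163]
force: [-0.4, -0.1, 2.3]
width: 55.0
gripper_force: 63.0
```

Emit:
move_arm(targets="-1 0 0 0 0 0 0; -1 0 0 0 0 0 0; -1 0 0 0 0 0 0")

```text
clock: 4.0
eef_pos: [562.3, 97.9, 161.6]
tool_rot: [-3.141, -0.001, 0.163]
force: [-0.5, 1.1, 3.6]
width: 55.3
gripper_force: 63.1
```

Emit:
move_arm(targets="-1 0 0 -0.4 0 0 0; -1 0 0 -0.45 0 0 0; -1 0 0 0 0 0 0; -1 0 0 0 0 0 0")

```text
clock: 4.33
eef_pos: [562.0, 97.7, 169.9]
tool_rot: [3.141, -0.0, 0.163]
force: [-1.2, -0.2, -0.8]
width: 55.4
gripper_force: 63.5
```

Emit:
move_arm(targets="-1 -0.5 0 0 0 0 0; -1 -0.8 0 0 0 0 0; -1 -0.8 0 0 0 0 0; -1 0 0 0 0 0 0")

```text
clock: 4.67
eef_pos: [538.5, 93.8, 169.5]
tool_rot: [3.141, 0.003, 0.163]
force: [-0.8, -0.6, -1.1]
width: 54.6
gripper_force: 63.5
```

Emit:
move_arm(targets="-1 -0.8 0 -0.03 0 0 0; -1 -0.9 0 0 0 0 0; -1 -1.0 0 0 0 0 0; -1 -1.3 0 0 0 0 0; -1 -1.5 0 0 0 0 0")

```text
clock: 5.08
eef_pos: [486.3, 85.4, 170.2]
tool_rot: [-3.142, -0.001, 0.163]
force: [-0.4, -1.0, -1.4]
width: 55.0
gripper_force: 63.5
```

Emit:
move_arm(targets="-1 0 0 0 0 0 0; -1 0 0 0 0 0 0")

```text
clock: 5.25
eef_pos: [486.6, 85.4, 170.4]
tool_rot: [3.142, -0.0, 0.163]
force: [0.4, -0.7, -0.7]
width: 55.2
gripper_force: 63.5
```

```bash
python3 g.py 448 -157.8 170 .02
python3 - <<'E'
from h import *
t=grab("top")
import pickle
im=t["color"].astype(int)
# spare arm: per row brightest-column centroid in native px
P=[]
for v in range(188,225):
    r=im[v,305:325].sum(1); w=np.clip(r-480,0,None)*(np.ptp(im[v,305:325],axis=1)<40)
    if w.sum()>100: P.append((305+(w*np.arange(20)).sum()/w.sum(),v))
W=np.array([onz(t,u,v,192)[:2] for u,v in P]); print(len(W),W[[0,-1]].round(1)); a=np.polyfit(W[:,0],W[:,1],1); print(a,np.polyval(a,[632,504]),np.std(W[:,1]-np.polyval(a,W[:,0])))
save(t,"n3.png",(180,150,380,290),4)
E
```

```text
5.25 [486.6  85.4 170.4] [ 3.142 -0.     0.163] w 55.2 F [ 0.4 -0.7 -0.7] g 63.5
shift(cm) now-axes [-7.76 23.37  0.04]  after turn [-4.34 24.23  0.04] turn deg [ 0.   -0.01  8.21]
36 [[ 604.5 -156.9]
 [ 506.1 -158.7]]
[ 1.29583404e-03 -1.58874734e+02] [-158.05576643 -158.22163319] 2.4608330954596003
```

View pics/n3.png

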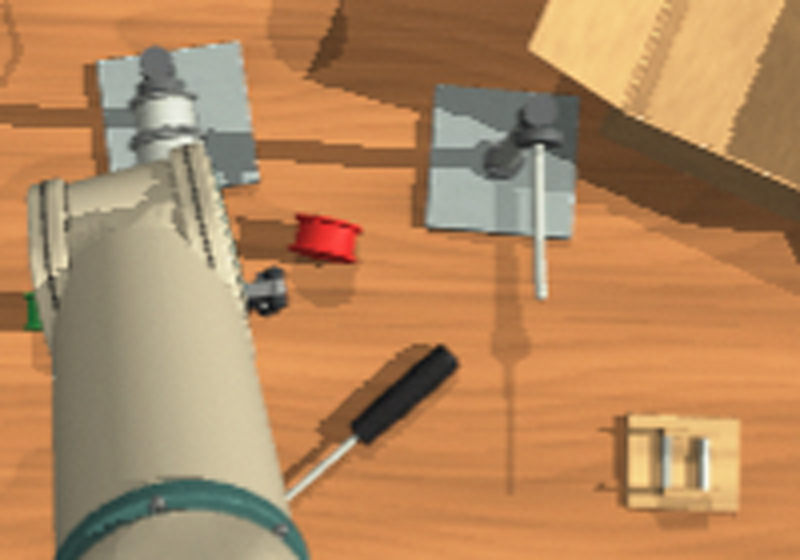

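Emit:
move_arm(targets="-1 -1 0 0 0 0 4.2; -1 -1 0 0 0 0 4.2; -1 -0.2 3.4 0 0 0 0; -1 -0.2 3.8 0 0 0 0; -1 -0.2 3.8 0 0 0 0")

```text
clock: 5.72
eef_pos: [464.4, -27.4, 170.3]
tool_rot: [-3.142, -0.002, 0.02]
force: [0.4, -1.5, -2.3]
width: 55.0
gripper_force: 63.7
```

Emit:
move_arm(targets="-1 -0.2 3.8 0 0 0 0; -1 -0.2 3.8 0 0 0 0; -1 0 3 0 0 0 0; -1 0 2 0 0 0 0; -1 0 0.6 0 0 0 0")

```text
clock: 6.13
eef_pos: [462.0, -164.1, 170.3]
tool_rot: [3.139, -0.002, 0.01]
force: [0.5, -0.5, -1.2]
width: 55.1
gripper_force: 63.7
```

Emit:
move_arm(targets="-1 0 0 0 0 0 0; -1 0 0 0 0 0 0; -1 0 0 0 0 0 0")

```text
clock: 6.38
eef_pos: [461.7, -157.2, 170.1]
tool_rot: [-3.141, -0.0, 0.019]
force: [1.2, 1.0, -1.7]
width: 55.2
gripper_force: 63.7
```

```bash
python3 g.py 460 -157 170.3 .016
python3 - <<'E'
from h import *
s=grab("scene"); save(s,"n4.png",(120,100,240,190),6)
E
```

```text
6.3833 [ 461.7 -157.2  170.1] [-3.141 -0.     0.019] w 55.2 F [ 1.2  1.  -1.7] g 63.7
shift(cm) now-axes [-0.17 -0.03 -0.02]  after turn [-0.17 -0.03 -0.02] turn deg [-0.06 -0.01  0.19]
```

View pics/n4.png

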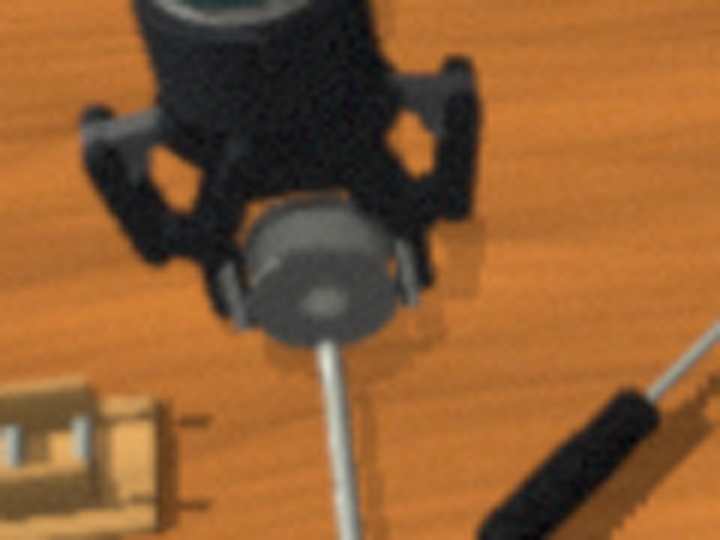

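Emit:
move_arm(targets="-1 1 0 -0.02 0 0 0; -1 1.2 0 0 0 0 0; -1 0.8 0 0 0 0 0; -1 0.5 0 0 0 0 0; -1 0 0 0 0 0 0")

```text
clock: 6.85
eef_pos: [498.0, -157.8, 170.3]
tool_rot: [-3.142, -0.001, 0.018]
force: [0.1, -0.7, -1.5]
width: 54.8
gripper_force: 63.7
```

Emit:
move_arm(targets="-1 0.6 0 0 0 0 0; -1 0.7 0 0 0 0 0; -1 0.7 0 0 0 0 0; -1 0.5 0 0 0 0 0; -1 0 0 0 0 0 0")

```text
clock: 7.27
eef_pos: [522.9, -158.1, 170.4]
tool_rot: [3.142, -0.002, 0.017]
force: [-0.1, -0.4, -1.6]
width: 55.1
gripper_force: 63.7
```

Emit:
move_arm(targets="-1 1.0 -0.1 0.05 0 0 0; -1 1.2 0 0 0 0 0; -1 1.2 0 0 0 0 0; -1 0.8 0 0 0 0 0; -1 0 0 0 0 0 0")

```text
clock: 7.68
eef_pos: [565.3, -156.1, 169.7]
tool_rot: [-3.142, -0.002, 0.017]
force: [-1.1, -0.6, -1.1]
width: 55.2
gripper_force: 63.7
```

Emit:
move_arm(targets="-1 0.6 0 0.1 0 0 0; -1 0.5 0 0.1 0 0 0; -1 0.3 0 0.05 0 0 0; -1 0 0 0 0 0 0; -1 0 0 0 0 0 0")

```text
clock: 8.1
eef_pos: [577.0, -156.3, 167.2]
tool_rot: [-3.142, 0.0, 0.017]
force: [0.2, 0.7, -1.7]
width: 55.3
gripper_force: 63.7
```

Emit:
move_arm(targets="-1 0.4 0 0.1 0 0 0; -1 0.4 0 0.1 0 0 0; -1 0.3 0 0.1 0 0 0; -1 0.2 0 0.1 0 0 0; -1 0 0 0 0 0 0")

```text
clock: 8.52
eef_pos: [590.7, -155.9, 163.0]
tool_rot: [-3.141, -0.0, 0.017]
force: [-0.4, -0.1, -1.6]
width: 54.7
gripper_force: 63.7
```

Emit:
move_arm(targets="-1 0.2 0 0.04 0 0 0; -1 0.2 0 0 0 0 0; -1 0 0 0 0 0 0")

```text
clock: 8.77
eef_pos: [594.2, -156.0, 162.8]
tool_rot: [-3.142, 0.0, 0.016]
force: [0.0, 0.4, -1.2]
width: 55.0
gripper_force: 63.8
```

Emit:
move_arm(targets="-1 0.1 0 0.1 0 0 0; -1 0.1 0 0 0 0 0; -1 0 0 0 0 0 0")

```text
clock: 9.02
eef_pos: [594.2, -156.0, 161.6]
tool_rot: [-3.141, 0.004, 0.016]
force: [-4.9, -0.3, 1.4]
width: 55.2
gripper_force: 64.2
```

Emit:
move_arm(targets="-1 0.1 0 0 0 0 0; -1 0.1 0 0 0 0 0; -1 0 0 0 0 0 0")

```text
clock: 9.27
eef_pos: [594.2, -156.0, 161.6]
tool_rot: [-3.141, 0.008, 0.016]
force: [-10.0, -0.0, 5.4]
width: 55.4
gripper_force: 64.6
```

Emit:
move_arm(targets="-1 0.05 0 0 0 0 0; -1 0 0 0 0 0 0; -1 0 0 0 0 0 0; -1 0 0 0 0 0 0")

```text
clock: 9.6
eef_pos: [594.2, -156.0, 161.6]
tool_rot: [-3.141, 0.009, 0.015]
force: [-11.4, 1.1, 5.6]
width: 55.0
gripper_force: 64.6
```

```bash
python3 g.py 594 -156 162 .016
python3 - <<'E'
from h import *
s=grab("scene"); save(s,"n5.png",(120,130,260,235),5)
E
```

```text
9.6 [ 594.2 -156.   161.6] [-3.141  0.009  0.015] w 55.0 F [-11.4   1.1   5.6] g 64.6
shift(cm) now-axes [-0.02 -0.   -0.04]  after turn [-0.02 -0.   -0.04] turn deg [-0.05  0.51 -0.03]
```

View pics/n5.png

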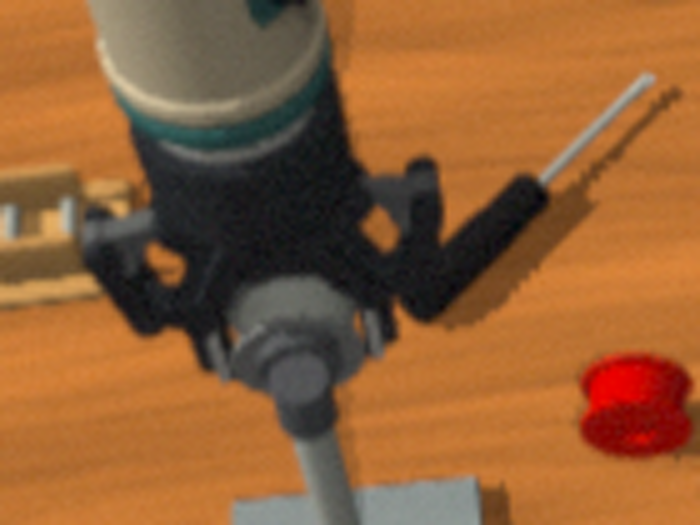

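Emit:
move_arm(targets="1 0 0 0 0 0 0; 1 0 0 0 0 0 0; 1 0 0 0 0 0 0; 1 0 0 0 0 0 0; 1 0 0 0 0 0 0")

```text
clock: 10.07
eef_pos: [599.3, -155.9, 162.1]
tool_rot: [3.141, -0.001, 0.017]
force: [-0.0, -0.1, -0.0]
width: 85.4
gripper_force: 0.0
```

Emit:
move_arm(targets="1 0 0 0 0 0 0; 1 0 0 -2 0 0 0; 1 0 0 -3 0 0 0; 1 0 0 -3 0 0 0; 1 0 0 -2 0 0 0")

```text
clock: 10.48
eef_pos: [599.8, -156.1, 264.7]
tool_rot: [3.141, -0.003, 0.017]
force: [-0.4, 0.4, 0.1]
width: 85.4
gripper_force: 0.0
```

```bash
python3 g.py 592.4 102.8 262 .164
python3 - <<'E'
from h import *
s=grab("scene"); im=s["color"]; cv2.imwrite("/tmp/x.png",im)
# dark flange/grey check: predicted centres
print(proj(s,[594.2,-155.5,212.5]),proj(s,[580.2,-155.5,212.5]),proj(s,[608.2,-155.5,212.5]))
u,v=proj(s,[594.2,-155.5,212.5]).astype(int); print([im[y,u].tolist() for y in range(v-18,v+14,2)])
E
```

```text
10.4833 [ 599.8 -156.1  264.7] [ 3.141e+00 -3.000e-03  1.700e-02] w 85.4 F [-0.4  0.4  0.1] g 0.0
shift(cm) now-axes [ -0.31 -25.9    0.25]  after turn [  3.5  -25.67   0.27] turn deg [ 0.06 -0.18 -8.45]
[175.84751289 187.03644583] [175.33714425 181.47092135] [176.36628923 192.70527577]
[[194, 196, 179], [198, 196, 182], [204, 202, 185], [200, 184, 160], [190, 159, 131], [188, 150, 120], [187, 137, 101], [167, 133, 105], [95, 94, 90], [179, 182, 170], [186, 186, 175], [183, 184, 174], [159, 162, 153], [88, 89, 88], [90, 91, 93], [84, 85, 87]]
```

Emit:
move_arm(targets="1 0 0 0 0 0 -4.2; 1 0 0 0 0 0 -4.25; 1 0.5 -3.6 0 0 0 0; 1 0.5 -3.8 0 0 0 0; 1 0.5 -3.8 0 0 0 0")

```text
clock: 10.95
eef_pos: [595.1, -42.5, 261.7]
tool_rot: [-3.142, -0.0, 0.161]
force: [0.2, 1.2, 0.4]
width: 85.6
gripper_force: 0.0
```

Emit:
move_arm(targets="1 0.5 -3.8 0 0 0 0; 1 0.5 -3.8 0 0 0 0; 1 0.5 -3.8 0 0 0 0; 1 0.5 -2.4 0 0 0 0; 1 0 -0.7 0 0 0 0")

```text
clock: 11.37
eef_pos: [590.8, 110.5, 261.8]
tool_rot: [-3.138, -0.001, 0.172]
force: [0.9, 0.7, 0.8]
width: 85.5
gripper_force: 0.0
```

Emit:
move_arm(targets="1 0 0 0 0 0 0; 1 0 0 0 0 0 0; 1 0 0 0 0 0 0; 1 0 0 0 0 0 0")

```text
clock: 11.7
eef_pos: [591.6, 100.8, 261.9]
tool_rot: [3.14, 0.0, 0.161]
force: [0.1, -0.4, 0.8]
width: 85.4
gripper_force: 0.0
```

```bash
python3 g.py 592.4 102.9 162 .164
python3 - <<'E'
from h import *
t=grab("top"); im=t["color"]
for x in(625,612,608.2,594.2,580.2,566): print(x,proj(t,[x,-155.7,212.5]).round(1))
u=int(proj(t,[594.2,-156,212.5])[0]); print(u,[(v,int(im[v,u].sum())) for v in range(172,205)])
E
```

```text
11.7 [591.6 100.8 261.9] [3.14  0.    0.161] w 85.4 F [ 0.1 -0.4  0.8] g 0.0
shift(cm) now-axes [ 0.11 -0.21  9.99]  after turn [ 0.11 -0.2   9.99] turn deg [ 0.07  0.01 -0.19]
625 [315.5 179.3]
612 [315.5 183.9]
608.2 [315.5 185.3]
594.2 [315.5 190.3]
580.2 [315.5 195.3]
566 [315.5 200.4]
315 [(172, 270), (173, 299), (174, 308), (175, 307), (176, 313), (177, 309), (178, 303), (179, 308), (180, 306), (181, 252), (182, 275), (183, 307), (184, 330), (185, 375), (186, 400), (187, 593), (188, 588), (189, 587), (190, 607), (191, 615), (192, 611), (193, 555), (194, 338), (195, 192), (196, 540), (197, 535), (198, 598), (199, 603), (200, 658), (201, 660), (202, 663), (203, 661), (204, 660)]
```

Emit:
move_arm(targets="1 0.05 -0.1 2 0 0 0; 1 0 0 2.5 0 0 0; 1 0 0 2.5 0 0 0; 1 0 0 1.9 0 0 0; 1 0 0 1.0 0 0 0")

```text
clock: 12.17
eef_pos: [590.4, 102.7, 160.5]
tool_rot: [3.141, 0.004, 0.162]
force: [0.5, -0.1, -0.3]
width: 85.7
gripper_force: 0.0
```

Emit:
move_arm(targets="1 0 0 0.1 0 0 0; 1 0 0 0 0 0 0; 1 0 0 0 0 0 0; 1 0 0 0 0 0 0; 1 0 0 0 0 0 0")

```text
clock: 12.58
eef_pos: [592.5, 104.6, 163.2]
tool_rot: [-3.141, -0.002, 0.164]
force: [-0.5, -0.0, 0.5]
width: 85.3
gripper_force: 0.0
```

```bash
python3 g.py 592.4 102.9 161.6 .164
```

```text
12.5833 [592.5 104.6 163.2] [-3.141e+00 -2.000e-03  1.640e-01] w 85.3 F [-0.5 -0.   0.5] g 0.0
shift(cm) now-axes [-0.03  0.16  0.16]  after turn [-0.03  0.16  0.16] turn deg [-0.01 -0.14 -0.  ]
```

Emit:
move_arm(targets="1 0 0.12 0.12 0 0 0; 1 0 0 0 0 0 0; -1 0 0 0 0 0 0; -1 0 0 0 0 0 0; -1 0 0 0 0 0 0")

```text
clock: 13.0
eef_pos: [592.0, 103.3, 161.0]
tool_rot: [-3.142, -0.001, 0.164]
force: [0.4, 0.1, 1.7]
width: 55.2
gripper_force: 62.8
```

Emit:
move_arm(targets="-1 0 0 0 0 0 0; -1 0 0 0 0 0 0; -1 0 0 0 0 0 0; -1 0 0 0 0 0 0; -1 0 0 0 0 0 0")

```text
clock: 13.42
eef_pos: [592.1, 103.3, 161.0]
tool_rot: [-3.142, -0.001, 0.164]
force: [0.1, -0.1, 3.4]
width: 54.9
gripper_force: 63.1
```

Emit:
move_arm(targets="-1 0 0 -0.4 0 0 0; -1 0 0 -0.47 0 0 0; -1 0 0 0 0 0 0; -1 0 0 0 0 0 0; -1 -0.5 0 0 0 0 0")

```text
clock: 13.83
eef_pos: [587.4, 102.5, 169.3]
tool_rot: [-3.142, -0.001, 0.164]
force: [0.8, -0.4, -1.6]
width: 55.2
gripper_force: 63.6
```

Emit:
move_arm(targets="-1 -1 0 0 0 0 0; -1 -1 0 0 0 0 0; -1 -1 0 0 0 0 0; -1 -0.8 0 0 0 0 0; -1 0 0 0 0 0 0")

```text
clock: 14.25
eef_pos: [547.1, 95.7, 169.2]
tool_rot: [3.141, 0.003, 0.164]
force: [-0.1, -0.0, -0.5]
width: 55.2
gripper_force: 63.6
```

```bash
python3 g.py 492 86.4 169.7 .164
```

```text
14.25 [547.1  95.7 169.2] [3.141e+00 3.000e-03 1.640e-01] w 55.2 F [-0.1 -0.  -0.5] g 63.6
shift(cm) now-axes [-5.59  0.02 -0.04]  after turn [-5.59  0.02 -0.05] turn deg [0.01 0.16 0.01]
```

Emit:
move_arm(targets="-1 -0.8 0 -0.04 0 0 0; -1 -1.0 0 0 0 0 0; -1 -1.2 0 0 0 0 0; -1 -1.4 0 0 0 0 0; -1 -1.6 0 0 0 0 0")

```text
clock: 14.67
eef_pos: [490.2, 86.5, 169.9]
tool_rot: [-3.141, -0.001, 0.164]
force: [0.2, -0.2, -1.8]
width: 54.8
gripper_force: 63.6
```

Emit:
move_arm(targets="-1 -1 0 0 0 0 4.2; -1 -1 0 0 0 0 4.2; -1 -0.2 3.4 0 0 0 0; -1 -0.2 3.8 0 0 0 0; -1 -0.2 3.8 0 0 0 0")

```text
clock: 15.08
eef_pos: [466.5, -26.4, 170.1]
tool_rot: [-3.141, -0.001, 0.021]
force: [1.2, -0.0, -2.0]
width: 54.9
gripper_force: 63.8
```

Emit:
move_arm(targets="-1 -0.2 3.8 0 0 0 0; -1 -0.2 3.8 0 0 0 0; -1 0 3 0 0 0 0; -1 0 2 0 0 0 0; -1 0 0.6 0 0 0 0")

```text
clock: 15.5
eef_pos: [464.4, -163.0, 170.0]
tool_rot: [3.139, -0.001, 0.011]
force: [0.7, -1.0, -1.1]
width: 54.8
gripper_force: 63.8
```

Emit:
move_arm(targets="-1 0 0 0 0 0 0; -1 0 0 0 0 0 0; -1 0 0 0 0 0 0; -1 0 0 0 0 0 0")

```text
clock: 15.83
eef_pos: [464.8, -156.3, 169.8]
tool_rot: [-3.141, -0.0, 0.02]
force: [0.1, -0.1, -1.7]
width: 54.9
gripper_force: 63.8
```

```bash
python3 g.py 462 -157.2 169.7 .016
```

```text
15.8333 [ 464.8 -156.3  169.8] [-3.141 -0.     0.02 ] w 54.9 F [ 0.1 -0.1 -1.7] g 63.8
shift(cm) now-axes [-0.28  0.08  0.01]  after turn [-0.28  0.09  0.01] turn deg [-0.05 -0.    0.25]
```

Emit:
move_arm(targets="-1 0.8 0.08 0 0 0 0; -1 1.0 0 0 0 0 0; -1 0.8 0 0 0 0 0.2; -1 0.5 0 0 0 0 0; -1 0 0 0 0 0 0")

```text
clock: 16.25
eef_pos: [497.7, -158.1, 169.8]
tool_rot: [3.142, -0.002, 0.015]
force: [0.1, -1.1, -1.7]
width: 55.4
gripper_force: 63.8
```

Emit:
move_arm(targets="-1 0.6 0 0 0 0 0; -1 0.7 0 0 0 0 0; -1 0.7 0 0 0 0 0; -1 0.6 0 0 0 0 0; -1 0 0 0 0 0 0")

```text
clock: 16.67
eef_pos: [523.5, -158.0, 169.9]
tool_rot: [3.142, -0.002, 0.014]
force: [0.2, 0.0, -1.6]
width: 55.2
gripper_force: 63.8
```

Emit:
move_arm(targets="-1 0.7 0 0 0 0 0; -1 0.8 0 0.1 0 0 0; -1 0.7 0 0.1 0 0 0; -1 0.5 0 0.1 0 0 0; -1 0 0 0 0 0 0")

```text
clock: 17.08
eef_pos: [550.0, -157.5, 166.5]
tool_rot: [-3.141, -0.001, 0.015]
force: [0.6, 0.6, -2.4]
width: 55.1
gripper_force: 63.8
```

Emit:
move_arm(targets="-1 0.3 -0.1 0.1 0 0 0; -1 0.3 0 0.1 0 0 0; -1 0.3 0 0.1 0 0 0; -1 0.2 0 0.1 0 0 0; -1 0 0 0 0 0 0")

```text
clock: 17.5
eef_pos: [559.9, -156.6, 162.6]
tool_rot: [-3.142, -0.0, 0.014]
force: [-0.1, -0.5, -1.9]
width: 55.0
gripper_force: 63.8
```

Emit:
move_arm(targets="-1 0.15 0 0.05 0 0 0; -1 0.1 0 0 0 0 0; -1 0 0 0 0 0 0; -1 0 0 0 0 0 0")

```text
clock: 17.83
eef_pos: [562.1, -156.6, 162.4]
tool_rot: [3.142, -0.0, 0.014]
force: [-0.0, 0.1, -1.9]
width: 54.8
gripper_force: 63.8
```

Emit:
move_arm(targets="-1 0.15 0 0.06 0 0 0; -1 0.1 0 0.06 0 0 0; -1 0 0 0 0 0 0; -1 0 0 0 0 0 0")

```text
clock: 18.17
eef_pos: [564.7, -156.6, 161.1]
tool_rot: [3.142, -0.0, 0.014]
force: [0.3, -0.2, -1.1]
width: 55.0
gripper_force: 63.8
```

Emit:
move_arm(targets="-1 0.1 0 0 0 0 0; -1 0.1 0 0 0 0 0; -1 0 0 0 0 0 0; -1 0 0 0 0 0 0")

```text
clock: 18.5
eef_pos: [565.9, -156.6, 161.0]
tool_rot: [-3.141, 0.001, 0.014]
force: [-2.8, -0.2, 1.2]
width: 55.0
gripper_force: 64.1
```

Contact with the first reel at ≈566 as predicted; press to about 10–11 N.

Emit:
move_arm(targets="-1 0.1 0 0 0 0 0; -1 0.15 0 0 0 0 0; -1 0 0 0 0 0 0; -1 0 0 0 0 0 0")

```text
clock: 18.83
eef_pos: [565.8, -156.5, 160.9]
tool_rot: [-3.141, 0.007, 0.013]
force: [-9.7, 1.1, 5.2]
width: 55.1
gripper_force: 64.7
```

Emit:
move_arm(targets="-1 0.04 0 0 0 0 0; -1 0 0 0 0 0 0; -1 0 0 0 0 0 0; -1 0 0 0 0 0 0")

```text
clock: 19.17
eef_pos: [565.8, -156.5, 160.9]
tool_rot: [-3.141, 0.007, 0.013]
force: [-10.1, 1.3, 5.4]
width: 54.9
gripper_force: 64.7
```

Emit:
move_arm(targets="1 0 0 0 0 0 0; 1 0 0 0 0 0 0; 1 0 0 0 0 0 0; 1 0 0 0 0 0 0; 1 0 0 0 0 0 0")

```text
clock: 19.58
eef_pos: [570.2, -156.5, 161.3]
tool_rot: [3.141, -0.001, 0.014]
force: [-0.2, 0.2, -0.6]
width: 85.4
gripper_force: 0.0
```

Emit:
move_arm(targets="1 0 0 0 0 0 0; 1 0 0 -2 0 0 0; 1 0 0 -3 0 0 0; 1 0 0 -3 0 0 0; 1 0 0 -2 0 0 0")

```text
clock: 20.0
eef_pos: [570.5, -156.7, 263.8]
tool_rot: [3.141, -0.003, 0.014]
force: [0.7, -1.3, 0.1]
width: 85.5
gripper_force: 0.0
```

```bash
python3 g.py 622.5 108.2 262 .164
python3 - <<'E'
from h import *
t=grab("top"); im=t["color"].astype(int)
d=lambda k:np.array([660.3-k*.9866,114.3-k*.1633])
for k in range(16,62): 
    u,v=proj(t,[*d(k),209.5]); print(k,int(cv2.getRectSubPix(t["color"],(1,1),(float(u),float(v))).astype(int).sum()),end='; ')
s=grab("scene"); print()
for k in range(16,62): 
    u,v=proj(s,[*d(k),209.5]); print(k,int(cv2.getRectSubPix(s["color"],(1,1),(float(u),float(v))).astype(int).sum()),end='; ')
E
```

```text
20.0 [ 570.5 -156.7  263.8] [ 3.141e+00 -3.000e-03  1.400e-02] w 85.5 F [ 0.7 -1.3  0.1] g 0.0
shift(cm) now-axes [  5.57 -26.41   0.18]  after turn [  9.45 -25.29   0.18] turn deg [ 0.06 -0.18 -8.6 ]
16 314; 17 312; 18 309; 19 300; 20 277; 21 254; 22 271; 23 339; 24 405; 25 425; 26 413; 27 405; 28 454; 29 526; 30 596; 31 610; 32 614; 33 618; 34 621; 35 625; 36 626; 37 626; 38 626; 39 623; 40 624; 41 624; 42 624; 43 626; 44 628; 45 574; 46 477; 47 378; 48 320; 49 278; 50 236; 51 229; 52 228; 53 227; 54 245; 55 264; 56 280; 57 281; 58 282; 59 286; 60 292; 61 294; 
16 251; 17 251; 18 248; 19 247; 20 247; 21 253; 22 299; 23 352; 24 403; 25 446; 26 487; 27 497; 28 502; 29 505; 30 508; 31 511; 32 513; 33 514; 34 517; 35 516; 36 516; 37 514; 38 512; 39 509; 40 489; 41 459; 42 413; 43 345; 44 284; 45 242; 46 240; 47 244; 48 268; 49 302; 50 333; 51 352; 52 365; 53 373; 54 374; 55 379; 56 382; 57 378; 58 369; 59 366; 60 368; 61 378;
```

Emit:
move_arm(targets="1 0 0 0 0 0 -4.3; 1 0 0 0 0 0 -4.3; 1 1.3 -3.6 0 0 0 0; 1 1.3 -3.6 0 0 0 0; 1 1.3 -3.6 0 0 0 0")

```text
clock: 20.52
eef_pos: [590.0, -43.1, 260.1]
tool_rot: [-3.141, 0.001, 0.162]
force: [-0.0, 0.0, -0.4]
width: 85.2
gripper_force: 0.0
```

Emit:
move_arm(targets="1 1.3 -3.6 0 0 0 0; 1 1.3 -3.6 0 0 0 0; 1 1.3 -3.2 0 0 0 0; 1 1.2 -2.4 0 0 0 0; 1 0.6 -1.5 0 0 0 0")

```text
clock: 20.93
eef_pos: [623.1, 111.5, 260.0]
tool_rot: [-3.139, 0.001, 0.169]
force: [1.0, 0.1, -0.2]
width: 85.5
gripper_force: 0.0
```

Emit:
move_arm(targets="1 0 0 0 0 0 0; 1 0 0 0 0 0 0; 1 0 0 0 0 0 0; 1 0 0 0 0 0 0; 1 0 0 0 0 0 0")

```text
clock: 21.35
eef_pos: [623.2, 104.4, 261.2]
tool_rot: [3.14, 0.0, 0.161]
force: [0.0, 1.2, 0.2]
width: 85.7
gripper_force: 0.0
```

```bash
python3 g.py 624.3 108.3 163.5 .164
python3 - <<'E'
from h import *
t=grab("top"); im=t["color"]
u=int(proj(t,[580,-156,212.5])[0]); print(u,[(v,int(im[v,u].sum())) for v in range(178,215)])
save(t,"fin1.png",(290,160,350,220),8)
E
```

```text
21.35 [623.2 104.4 261.2] [3.14  0.    0.161] w 85.7 F [0.  1.2 0.2] g 0.0
shift(cm) now-axes [ 0.17 -0.38  9.77]  after turn [ 0.17 -0.37  9.77] turn deg [ 0.06  0.01 -0.18]
315 [(178, 303), (179, 308), (180, 303), (181, 247), (182, 273), (183, 312), (184, 337), (185, 377), (186, 393), (187, 588), (188, 578), (189, 587), (190, 607), (191, 611), (192, 611), (193, 559), (194, 380), (195, 389), (196, 404), (197, 589), (198, 586), (199, 584), (200, 607), (201, 608), (202, 607), (203, 551), (204, 399), (205, 217), (206, 549), (207, 563), (208, 596), (209, 540), (210, 583), (211, 596), (212, 591), (213, 587), (214, 588)]
```

Emit:
move_arm(targets="1 0.1 -0.3 2 0 0 0; 1 0 0 2.5 0 0 0; 1 0 0 2.5 0 0 0; 1 0 0 1.7 0 0 0; 1 0 0 0.9 0 0 0")

```text
clock: 21.82
eef_pos: [622.3, 108.6, 162.8]
tool_rot: [3.141, 0.004, 0.163]
force: [1.0, 0.1, 0.4]
width: 85.3
gripper_force: 0.0
```

Emit:
move_arm(targets="1 0 0 0 0 0 0; 1 0 0 0 0 0 0; 1 0 0 0 0 0 0; 1 0 0 0 0 0 0; 1 0 0 0 0 0 0")

```text
clock: 22.23
eef_pos: [624.5, 110.0, 166.4]
tool_rot: [-3.142, -0.002, 0.164]
force: [0.3, 0.4, 0.7]
width: 85.4
gripper_force: 0.0
```

```bash
python3 g.py 624.3 108.3 163.5 .164
```

```text
22.2333 [624.5 110.  166.4] [-3.142e+00 -2.000e-03  1.640e-01] w 85.4 F [0.3 0.4 0.7] g 0.0
shift(cm) now-axes [-0.05  0.17  0.29]  after turn [-0.05  0.17  0.29] turn deg [-0.   -0.13 -0.01]
```

Emit:
move_arm(targets="1 0 0.15 0.25 0 0 0; 1 0 0 0 0 0 0; -1 0 0 0 0 0 0; -1 0 0 0 0 0 0; -1 0 0 0 0 0 0")

```text
clock: 22.65
eef_pos: [624.0, 108.5, 162.6]
tool_rot: [-3.142, -0.0, 0.164]
force: [-0.1, -0.6, -0.4]
width: 51.8
gripper_force: 0.0
```

Emit:
move_arm(targets="-1 0 0 0 0 0 0; -1 0 0 0 0 0 0; -1 0 0 0 0 0 0; -1 0 0 0 0 0 0; -1 0 0 0 0 0 0")

```text
clock: 23.07
eef_pos: [624.1, 108.6, 162.9]
tool_rot: [-3.141, -0.001, 0.164]
force: [-0.3, -0.5, 3.0]
width: 49.1
gripper_force: 61.9
```

Emit:
move_arm(targets="-1 0 0 -0.4 0 0 0; -1 0 0 -0.47 0 0 0; -1 0 0 0 0 0 0; -1 0 0 0 0 0 0; -1 -0.5 0 0 0 0 0")

```text
clock: 23.48
eef_pos: [619.6, 107.6, 171.2]
tool_rot: [-3.142, -0.001, 0.164]
force: [0.1, 0.6, -1.3]
width: 49.0
gripper_force: 62.1
```

Emit:
move_arm(targets="-1 -1 0 0 0 0 0; -1 -1.2 0 0 0 0 0; -1 -1.2 0 0 0 0 0; -1 -0.8 0 0 0 0 0; -1 0 0 0 0 0 0")

```text
clock: 23.9
eef_pos: [575.4, 100.3, 171.2]
tool_rot: [3.141, 0.003, 0.164]
force: [-0.6, -0.1, -1.1]
width: 48.9
gripper_force: 62.1
```

```bash
python3 g.py 492 86.8 171.4 .164
```

```text
23.9 [575.4 100.3 171.2] [3.141e+00 3.000e-03 1.640e-01] w 48.9 F [-0.6 -0.1 -1.1] g 62.1
shift(cm) now-axes [-8.45 -0.03 -0.  ]  after turn [-8.45 -0.03 -0.02] turn deg [0.01 0.14 0.01]
```

Emit:
move_arm(targets="-1 -0.8 0 0 0 0 0; -1 -1.0 0 0 0 0 0; -1 -1.0 0 0 0 0 0; -1 -0.8 0 0 0 0 0; -1 -0.5 0 0 0 0 0")

```text
clock: 24.32
eef_pos: [536.3, 93.9, 171.3]
tool_rot: [3.142, 0.0, 0.164]
force: [0.7, -0.4, -1.8]
width: 49.4
gripper_force: 62.1
```

Emit:
move_arm(targets="-1 -0.8 0 0 0 0 0; -1 -1.2 0 0 0 0 0; -1 -1.4 0 0 0 0 0; -1 -1.2 0 0 0 0 0; -1 0 0 0 0 0 0")

```text
clock: 24.73
eef_pos: [489.0, 86.0, 171.2]
tool_rot: [3.141, 0.003, 0.164]
force: [-0.8, 0.3, -1.6]
width: 48.9
gripper_force: 62.1
```

```bash
python3 g.py 391.5 -299.5 171.4 -.02
python3 - <<'E'
from h import *
t=grab("top"); s=grab("scene")
T=lambda u,v:(195+(u+.5)/4.4-.5,150+(v+.5)/4.4-.5); S=lambda u,v:(105+(u+.5)/3.3-.5,140+(v+.5)/3.3-.5)
print("rod ends top z13:",[onz(t,*T(*p),15)[:2].round(1).tolist() for p in[(668,472),(664,542),(710,480),(706,540)]])
print("scene base z8",[onz(s,*S(*p),8)[:2].round(1).tolist() for p in[(22,98),(136,87),(137,160),(20,172)]])
print("scene rods z15",[onz(s,*S(*p),15)[:2].round(1).tolist() for p in[(57,115),(95,110)]])
for n,c in(("t",t),("s",s)): 
    u,v=proj(c,[391,-299.5,20]); im=c["color"][int(v)-18:int(v)+18,int(u)-20:int(u)+20]; print(n,int(u)-20,int(v)-18); a=cv2.resize(im,None,fx=10,fy=10,interpolation=cv2.INTER_CUBIC); cv2.imwrite(f"/tmp/{n}.png",a[...,::-1])
cv2.imwrite("pics/cr.png",np.hstack([cv2.imread("/tmp/t.png"),cv2.imread("/tmp/s.png")]))
E
```

```text
24.7333 [489.   86.  171.2] [3.141e+00 3.000e-03 1.640e-01] w 48.9 F [-0.8  0.3 -1.6] g 62.1
shift(cm) now-axes [-15.93  36.44   0.04]  after turn [-8.980e+00  3.874e+01 -2.000e-02] turn deg [ 0.04  0.17 10.56]
rod ends top z13: [[418.4, -285.8], [368.5, -282.2], [413.3, -316.4], [370.6, -312.7]]
scene base z8 [[356.6, -341.9], [361.2, -250.7], [434.9, -252.4], [430.5, -342.6]]
scene rods z15 [[384.6, -312.3], [384.8, -282.5]]
t 331 247
s 106 156
```

View pics/cr.png

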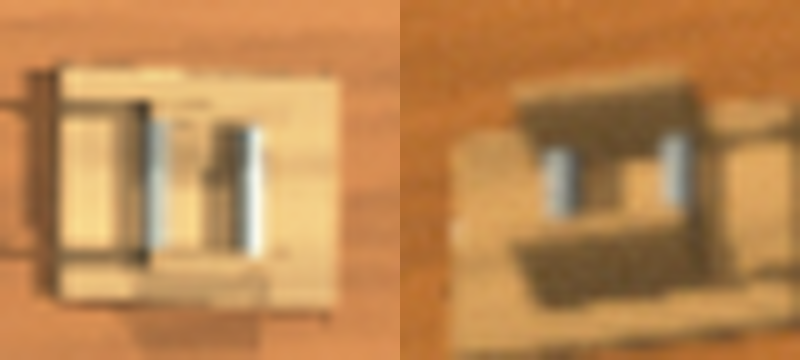

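Emit:
move_arm(targets="-1 0 0 0 0 0 5.4; -1 0 0 0 0 0 5.4; -1 -0.8 3.0 0 0 0 0; -1 -0.8 3.7 0 0 0 0; -1 -0.8 3.7 0 0 0 0")

```text
clock: 25.25
eef_pos: [466.6, -16.9, 171.4]
tool_rot: [-3.141, -0.002, -0.021]
force: [1.5, -1.2, -1.1]
width: 48.9
gripper_force: 62.2
```

Emit:
move_arm(targets="-1 -0.8 3.7 0 0 0 0; -1 -0.8 3.7 0 0 0 0; -1 -0.8 3.7 0 0 0 0; -1 -0.8 3.7 0 0 0 0; -1 -0.8 3.7 0 0 0 0")

```text
clock: 25.67
eef_pos: [421.5, -203.1, 171.5]
tool_rot: [3.141, -0.002, -0.024]
force: [1.2, -0.8, -2.0]
width: 48.9
gripper_force: 62.2
```

Emit:
move_arm(targets="-1 -0.8 3.7 0 0 0 0; -1 -0.8 3.0 0 0 0 0; -1 -0.5 2.0 0 0 0 0; -1 -0.1 1.1 0 0 0 0; -1 0 0 0 0 0 0")

```text
clock: 26.08
eef_pos: [396.6, -301.5, 171.4]
tool_rot: [3.14, -0.002, -0.029]
force: [0.1, -0.1, -0.6]
width: 49.0
gripper_force: 62.3
```

Emit:
move_arm(targets="-1 0 0 0 0 0 0; -1 0 0 0 0 0 0; -1 0 0 0 0 0 0")

```text
clock: 26.33
eef_pos: [397.3, -296.2, 171.3]
tool_rot: [-3.141, -0.0, -0.021]
force: [0.5, -0.6, -0.4]
width: 49.1
gripper_force: 62.2
```

```bash
python3 g.py 393.4 -298.5 16.4 -.025
```

```text
26.3333 [ 397.3 -296.2  171.3] [-3.141 -0.    -0.021] w 49.1 F [ 0.5 -0.6 -0.4] g 62.2
shift(cm) now-axes [-0.39  0.25 15.49]  after turn [-0.39  0.24 15.49] turn deg [-0.06 -0.02  0.22]
```

Emit:
move_arm(targets="-1 -0.35 0.15 2.0 0 0 0.2; -1 0 0 3.0 0 0 0; -1 0 0 3 0 0 0; -1 0 0 2.0 0 0 0; -1 0 0 1 0 0 0")

```text
clock: 26.75
eef_pos: [392.4, -297.3, 59.1]
tool_rot: [-3.139, 0.003, -0.025]
force: [-0.5, -0.0, -2.0]
width: 49.4
gripper_force: 62.3
```

Emit:
move_arm(targets="-1 0 0 0 0 0 0; -1 0 0 0 0 0 0; -1 0 0 0 0 0 0; -1 0 0 0 0 0 0; -1 0 0 0 0 0 0")

```text
clock: 27.17
eef_pos: [393.6, -300.1, 62.5]
tool_rot: [3.14, -0.002, -0.028]
force: [0.3, -0.5, -1.1]
width: 49.5
gripper_force: 62.3
```

```bash
python3 g.py 393.4 -298.5 16.4 -.025
```

```text
27.1667 [ 393.6 -300.1   62.5] [ 3.14e+00 -2.00e-03 -2.80e-02] w 49.5 F [ 0.3 -0.5 -1.1] g 62.3
shift(cm) now-axes [-0.03 -0.16  4.61]  after turn [-0.02 -0.16  4.61] turn deg [ 0.07 -0.12 -0.17]
```

Emit:
move_arm(targets="-1 0 -0.1 0.7 0 0 0; -1 0 0 0.7 0 0 0; -1 0 0 0.6 0 0 0; -1 0 0 0.4 0 0 0; -1 0 0 0 0 0 0")

```text
clock: 27.58
eef_pos: [392.1, -298.2, 36.1]
tool_rot: [-3.14, 0.002, -0.028]
force: [-0.5, 0.5, -0.9]
width: 49.0
gripper_force: 62.3
```

Emit:
move_arm(targets="-1 0 0 0.4 0 0 0; -1 0 0 0.4 0 0 0; -1 0 0 0.4 0 0 0; -1 0 0 0.3 0 0 0; -1 0 0 0 0 0 0")

```text
clock: 28.0
eef_pos: [392.5, -298.4, 21.7]
tool_rot: [-3.141, 0.001, -0.028]
force: [1.0, -0.7, -0.4]
width: 49.3
gripper_force: 62.3
```

```bash
python3 g.py 393.4 -298.5 16.4 -.025
```

```text
28.0 [ 392.5 -298.4   21.7] [-3.141e+00  1.000e-03 -2.800e-02] w 49.3 F [ 1.  -0.7 -0.4] g 62.3
shift(cm) now-axes [0.09 0.01 0.53]  after turn [0.09 0.01 0.53] turn deg [-0.03  0.05 -0.17]
```

Emit:
move_arm(targets="-1 0 0 0.15 0 0 0; -1 0 0 0.1 0 0 0; -1 0 0 0 0 0 0; -1 0 0 0 0 0 0")

```text
clock: 28.33
eef_pos: [392.8, -298.7, 19.9]
tool_rot: [3.142, -0.0, -0.028]
force: [-0.2, 1.1, -1.5]
width: 49.0
gripper_force: 62.3
```

Emit:
move_arm(targets="-1 0 0 0.1 0 0 0; -1 0 0 0.05 0 0 0; -1 0 0 0 0 0 0; -1 0 0 0 0 0 0")

```text
clock: 28.67
eef_pos: [392.8, -298.6, 18.3]
tool_rot: [-3.142, -0.0, -0.028]
force: [-0.1, -1.1, -1.3]
width: 48.9
gripper_force: 62.3
```

Emit:
move_arm(targets="-1 0 0 0.1 0 0 0; -1 0 0 0 0 0 0; -1 0 0 0 0 0 0")

```text
clock: 28.92
eef_pos: [392.8, -298.6, 17.3]
tool_rot: [-3.142, -0.0, -0.028]
force: [-1.2, -0.3, -1.0]
width: 48.8
gripper_force: 62.3
```

Emit:
move_arm(targets="-1 0 0 0.08 0 0 0; -1 0 0 0 0 0 0; -1 0 0 0 0 0 0; -1 0 0 0 0 0 0")

```text
clock: 29.25
eef_pos: [392.9, -299.0, 16.9]
tool_rot: [3.141, -0.001, -0.028]
force: [-0.8, -1.1, 6.1]
width: 48.7
gripper_force: 62.9
```

Emit:
move_arm(targets="-1 0 0.03 -0.04 0 0 0; -1 0 0 0 0 0 0; -1 0 0 0 0 0 0")

```text
clock: 29.5
eef_pos: [392.9, -299.0, 16.9]
tool_rot: [3.141, -0.0, -0.028]
force: [-0.2, -0.4, 2.6]
width: 49.1
gripper_force: 62.6
```

Emit:
move_arm(targets="1 0 0 0 0 0 0; 1 0 0 0 0 0 0; 1 0 0 0 0 0 0; 1 0 0 0 0 0 0; 1 0 0 0 0 0 0")

```text
clock: 29.92
eef_pos: [392.8, -298.8, 16.8]
tool_rot: [-3.141, 0.0, -0.028]
force: [1.0, 0.7, -0.4]
width: 85.2
gripper_force: 0.0
```

Emit:
move_arm(targets="1 0 0 0 0 0 0; 1 0 0 -0.6 0 0 0; 1 0 0 -1.2 0 0 0; 1 0 0 -2.5 0 0 0; 1 0 0 -3.5 0 0 0")

```text
clock: 30.33
eef_pos: [391.3, -297.8, 94.3]
tool_rot: [-3.139, 0.004, -0.028]
force: [0.0, -0.4, 0.2]
width: 85.6
gripper_force: 0.0
```

Emit:
move_arm(targets="1 0 0 -3.5 0 0 0; 1 0 0 -3.5 0 0 0; 1 -1 3.5 0 0 0 0; 1 -1 3.5 0 0 0 0; 1 -1 3.5 0 0 0 0")

```text
clock: 30.75
eef_pos: [360.0, -404.2, 166.7]
tool_rot: [3.14, -0.002, -0.026]
force: [0.7, 0.4, -0.2]
width: 85.5
gripper_force: 0.0
```

Emit:
move_arm(targets="1 -1 3.5 0 0 0 0; 1 -1 3.5 0 0 0 0; 1 -1 3.5 0 0 0 0; 1 0 0 0 0 0 0; 1 0 0 0 0 0 0")

```text
clock: 31.17
eef_pos: [324.8, -509.3, 164.9]
tool_rot: [3.141, 0.001, -0.033]
force: [-0.4, 1.1, -0.5]
width: 85.6
gripper_force: 0.0
```

```bash
python3 g.py 393 -299 16 0
python3 - <<'E'
from h import *
t=grab("top"); s=grab("scene")
for c in(t,s):
    P=np.array([393,-298.7,63]); u,v=proj(c,P); print(u.round(1),v.round(1))
    f=lambda p:int(cv2.getRectSubPix(c["color"],(1,1),tuple(map(float,proj(c,p)))).astype(int).sum())
    print("x",[(d,f(P+[d,0,0])) for d in range(-26,27,2)])
    print("y",[(d,f(P+[0,d,-25])) for d in range(-40,41,4)])
    g=cv2.cvtColor(c["color"],cv2.COLOR_RGB2HSV); x0,y0=int(u)-30,int(v)-30
    m=(g[y0:y0+60,x0:x0+60,1]<60).astype(np.uint8); n,l,st,ce=cv2.connectedComponentsWithStats(m)
    print([(st[i].tolist(),(ce[i]+[x0,y0]).round(1).tolist()) for i in range(1,n) if st[i,4]>30])
    for k in((594,-155.7),(566,-156.2)): print([ (d,f(np.array([k[0]+d,k[1],212.5]))) for d in range(-16,17,4)])
E
```

```text
31.1667 [ 324.8 -509.3  164.9] [ 3.141e+00  1.000e-03 -3.300e-02] w 85.6 F [-0.4  1.1 -0.5] g 0.0
shift(cm) now-axes [  6.14 -21.26  14.87]  after turn [  6.82 -21.03  14.89] turn deg [ 0.05  0.04 -1.88]
354.5 265.2
x [(-26, 456), (-24, 465), (-22, 445), (-20, 403), (-18, 358), (-16, 352), (-14, 368), (-12, 384), (-10, 483), (-8, 612), (-6, 647), (-4, 656), (-2, 652), (0, 651), (2, 646), (4, 639), (6, 632), (8, 568), (10, 481), (12, 433), (14, 388), (16, 354), (18, 397), (20, 463), (22, 536), (24, 556), (26, 570)]
y [(-40, 458), (-36, 560), (-32, 589), (-28, 589), (-24, 615), (-20, 687), (-16, 717), (-12, 717), (-8, 671), (-4, 612), (0, 540), (4, 458), (8, 386), (12, 334), (16, 301), (20, 257), (24, 288), (28, 317), (32, 384), (36, 395), (40, 404)]
[([21, 24, 15, 13, 143], [352.0, 265.0])]
[(-16, 455), (-12, 424), (-8, 574), (-4, 666), (0, 660), (4, 639), (8, 637), (12, 444), (16, 394)]
[(-16, 434), (-12, 269), (-8, 553), (-4, 671), (0, 668), (4, 646), (8, 645), (12, 462), (16, 428)]
122.4 165.0
x [(-26, 354), (-24, 348), (-22, 346), (-20, 343), (-18, 297), (-16, 262), (-14, 261), (-12, 262), (-10, 266), (-8, 301), (-6, 354), (-4, 441), (-2, 488), (0, 512), (2, 519), (4, 521), (6, 518), (8, 506), (10, 486), (12, 435), (14, 365), (16, 281), (18, 233), (20, 201), (22, 198), (24, 195), (26, 196)]
y [(-40, 330), (-36, 381), (-32, 428), (-28, 424), (-24, 387), (-20, 323), (-16, 250), (-12, 218), (-8, 204), (-4, 202), (0, 212), (4, 201), (8, 208), (12, 207), (16, 219), (20, 203), (24, 183), (28, 214), (32, 300), (36, 338), (40, 358)]
[([24, 27, 19, 15, 247], [125.1, 169.4])]
[(-16, 501), (-12, 409), (-8, 288), (-4, 322), (0, 511), (4, 519), (8, 508), (12, 498), (16, 377)]
[(-16, 441), (-12, 413), (-8, 327), (-4, 346), (0, 516), (4, 519), (8, 511), (12, 507), (16, 414)]
```

```bash
python3 -c "
from cell import order; print(order.finish_job())"
```

```text
the job is handed in; nothing more can be done
None
```

The job is handed in: both big reels hang on the spare hook, each slid fully back and pressed home at about 10–11 N. The small reel was lowered gently into the cradle and stands there, by the last camera check.

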